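# Stack a powder refill and load it into the hand press

### The arm

A 6-joint arm with a two-finger parallel gripper is mounted at the origin on the work surface. World frame = base frame: x ahead of the robot, y to its left, z up, the work surface at z = 0. Lengths are in m, angles in rad, forces in N, time in s.
With the tool pointing down it reaches from about 0.225 to 0.875 m from the base axis. Payload 3.4 kg.
Tool frame: the origin (TCP) lies at the very end of the fingers, on their centre line; the grasp point (between the pads) lies manip.grip_point_offset behind it (manip.grip_point_offset is the distance from the TCP to the grasp point, in m); z points along the fingers, y is the line along which they close (so a half turn about z gives the same grasp; the last joint's range is limited). The gripper opens to 85 mm and grips with 20 to 120 N. Pads are 22 mm wide; open, the fingers measure 114 mm over their backs; the gripper's body (76 mm by 85 mm) begins 54 mm behind the grasp point. The pads swing forward as they close: fully open they stand 13 mm farther back than shut.
Start: joints at [1.033, 0.276, 1.505, -0, 1.361, -0.121], TCP at [0.233, 0.526, 0.231] pointing down, gripper open.
Joint ranges: [-2.89, 2.89], [-0.75, 2.08], [0.22, 2.7], [-1.18, 4.32], [0.11, 2.71], [-2.7, 2.7]. Speed limits (rad/s): [2.57, 2.57, 3.14, 3.14, 3.14, 3.14].

### API

Orientations are given as a unit quaternion [w, x, y, z].
In Python, from rig import manip gives the robot as it stands.
- The arm moves only by the shell command python3 -m pendant 'ROWS' [FORCE]. ROWS is JSON, a list of rows, each an object of numbers: "jaw": the opening, from -1 (shut) to 1 (fully open); "tx", "ty", "tz": the shift along the world's x, y, z in cm; "ax", "ay", "az": the turn, a rotation vector about the world's x, y, z in degrees. In form: [{"jaw": .., "tx": .., "ty": .., "tz": .., "ax": .., "ay": .., "az": ..}, ...]. A call has 1 to 10 rows; each row is the pose to reach, as a shift and turn from the pose commanded when the call began; what a row does not reach only later rows make up. A row lasts 1/8 s, in which the tool goes at most 62.5 mm and 10.7 degrees, less where a joint would pass 70% of its speed; a pose out of reach is approached as far as the arm can. A call with a gripper value outside its range is refused whole. The fingers move at their own pace and stop on an object; FORCE is the grip in N (left out, the last holds). Time passes only in rows, so rows that repeat a pose let the fingers close. It gives the time, the measured TCP pose, the force, the opening and the grip force at its end, in the units of the state.
- manip.get_state(): the state, without advancing time (a new reading comes with each control period).
- manip.get_image(name): name is "scene" or "top" or "wrist"; returns a dict with "pixels" (480x640x3 uint8, blue, green, red), "depth" (480x640 float32, m along the optical axis (not along the pixel's ray), 0 where there is no reading), "fx", "fy", "cx", "cy" (pixels), "D" ([k1, k2, p1, p2, k3] as OpenCV has them; the pictures are not rectified), "pose" (4x4, takes a point from camera to world coordinates). Camera axes: x right, y down, z forward; pixel columns grow to the right and rows downward; lengths in m; the calibration is good to about 2 mm. A picture is of the moment at which its call begins.
- manip.sign_off(): hands the job in; it is judged then, once.
The state is a dict: "clock": time; "qpos": joint angles; "qd": joint speeds; "effort": joint torques, N m; "position": TCP position; "ee_rot": TCP orientation; "contact_force": force on the tool from outside, world axes, zero at the start; "moment": the same for the moment, N m; "width": finger opening in m; "gripper_force": force on a finger pad.
Only numpy, scipy, OpenCV 4.12 (cv2) and the standard library are available. Lean on these libraries where they do the work, as an engineer would, in place of code of your own. Each camera call takes 0.05 s, during which the arm holds its last target. There are 200 camera calls.

### The job

Make up a refill on the brass hand press: lay the flat steel disc on the round plate of the pulled-out sliding tray, then lay the aluminium pan on top of it, open side up, both centred on the plate. Then push the tray fully home, so that the stack stands under the plunger. Leave the closed compact, the lipstick, the perfume bottle and the eyelash curler where they are.

Things in the scene. Friction and masses are not known exactly. Their poses are not given: they have to be found in the camera images.
- press: Brass hand press, fixed to the counter. Origin: on the counter, straight under the plunger axis. Its x axis is the way the tray slides in, z up. Bed 300 mm long (x from -200 to +100), 110 wide, with guide rails 23 mm high along both sides (y = +/-49). A column at x = +85 carries a head over the origin (parts from 88 mm up, 52 mm across, 264 mm tall with its black knob).
- tray (a joint): How far the sliding tray is pushed in: 0 m fully pulled out, 0.15 m fully home (against the stop, plate under the plunger). It slides stiffly (about 1 N) and stays where it is left.
- plate (a point): Centre of the flat, rimless top of the tray's round brass plate, 84 mm in diameter; 31 mm above the counter; same axes as the press. The tray's tongue leads from it to the push tab, 60 mm wide, its top 21 mm above the counter.
- tab (a point): Middle of the top edge of the push tab, on its outer face: an upright brass tab at the tray's outer end, 120 mm from the plate's centre (towards the press's -x), 60 mm wide, 10 mm thick, its top 60 mm above the counter. Pushing its outer face along the press's +x drives the tray in.
- base_disc: Flat plain steel disc, 68 mm in diameter, 8 mm thick, lying on the counter. Origin: centre of its underside, z up.
- pan: Round aluminium refill pan, an open shallow dish, 60 mm in diameter, 12 mm high (wall 3 mm, floor 4 mm), lying open side up on the counter. Origin: centre of its underside, z up out of the open side.
- compact: Closed silver compact case, square with rounded corners, 70 by 70 mm, 18 mm high, with a hinge block on one edge and a small catch on the other. A bystander. Origin: centre of its underside.
- lipstick: Gold lipstick tube standing upright, 21 mm in diameter, 80 mm high. A bystander. Origin: centre of its foot.
- perfume: Ribbed amber glass perfume bottle, upright, 64 mm in diameter, 112 mm high. A bystander. Origin: centre of its foot.
- curler: Black plastic eyelash curler lying flat, about 115 mm long along its x axis, 65 mm wide, 13 mm high. A bystander. Origin: on the counter near its pivot.
Things that resemble listed ones, but are neither listed nor needed, are in the scene too. Of the things shaped like the base_disc, the steel one is meant.

How it is judged:
By the outcome, as a careful person would: the job done as asked, in the order asked, and still so for the second after the job is handed in, with the robot touching nothing.
It also fails if it takes over 61 s, if anything falls off the work surface, if the arm or the gripper's body presses on something with over 40 N, if the wrist force passes 120 N, or if a joint passes its speed limit or range.

## Working session

There is one attempt and no reset: what is moved stays moved. The work goes in short steps, Python scripts to look and compute and a shell command to move; the robot and the scene stay as the last step left them, time stands still between calls to the robot, and variables do not carry over. Pictures are saved under pics/ and viewed, at most 10 in all, crops included, and the job is handed in when it is done.

```bash
mkdir -p pics; ls; python3 - <<'E'
from rig import manip
import cv2,numpy as np,pickle
print(manip.grip_point_offset); s=manip.get_state(); print(s)
d={n:manip.get_image(n) for n in("top","scene")}
pickle.dump(d,open("im0.pkl","wb"))
for n in d:
    cv2.imwrite(f"pics/{n}0.png",d[n]["pixels"]); print(n,d[n]["pose"].round(3).tolist(),d[n]["fx"],d[n]["cx"],d[n]["cy"],d[n]["D"])
E
```

```text
pics
0.0187
{'clock': 0.0, 'qpos': array([ 1.03301873e+00,  2.76637521e-01,  1.50618914e+00, -3.14524940e-05,
        1.36069231e+00, -1.21007692e-01]), 'qd': array([-0.00121852, -0.00180712,  0.00043691,  0.00133446,  0.00048231,
        0.00021588]), 'effort': array([ 3.46198767e-04, -4.16781414e+01, -2.45811886e+01, -4.69766983e-04,
        1.11128765e-02, -4.69975674e-06]), 'position': array([0.23249972, 0.52529478, 0.23039315]), 'ee_rot': array([-2.97000617e-04,  2.06876743e-01,  9.78366539e-01, -9.16351715e-04]), 'contact_force': array([-0.12367069,  0.03153881,  0.74034644]), 'moment': array([-0.05007864, -0.02367804,  0.0084876 ]), 'gripper_force': 0.0, 'width': 0.08520193033070182}
top [[-0.004, -0.986, 0.165, 0.38], [-1.0, 0.004, 0.001, -0.077], [-0.002, -0.165, -0.986, 1.312], [0.0, 0.0, 0.0, 1.0]] 580.2973489418114 318.3302776249805 246.08943277153517 [-0.03731778  0.          0.          0.          0.        ]
scene [[-0.79, 0.429, -0.438, 0.916], [0.613, 0.56, -0.557, 0.385], [0.006, -0.709, -0.705, 0.634], [0.0, 0.0, 0.0, 1.0]] 443.2721401084297 312.3876295892514 237.22790583022817 [-0.06715937  0.          0.          0.          0.        ]
```

View pics/top0.png

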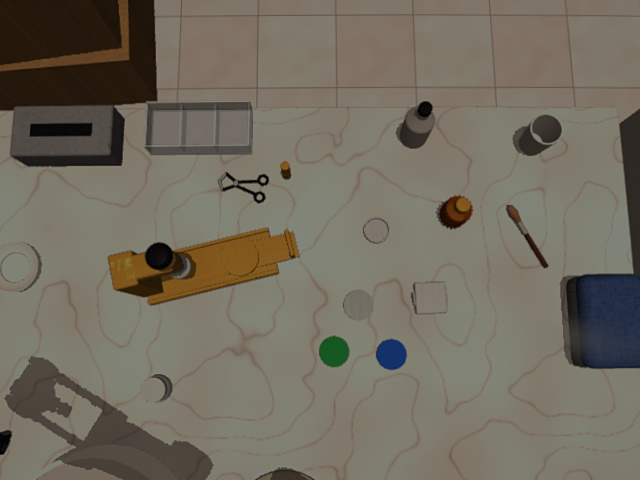

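View pics/scene0.png

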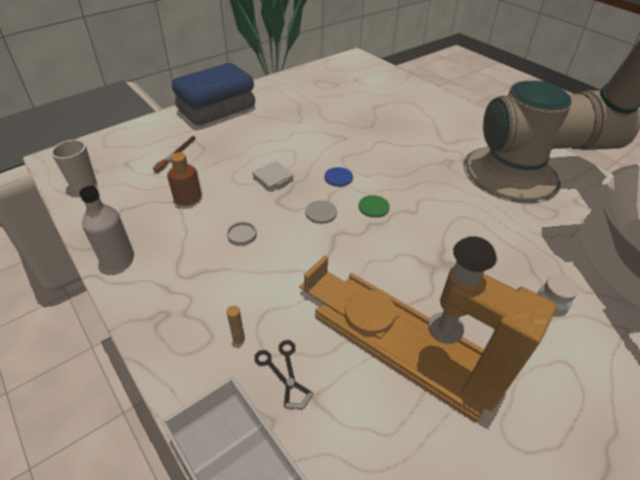

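The top view shows the press at about (150–298, 230–305), with its plate at about (240,257) and its tab at (291,244). Four flat round things could be the disc or pan: grey disc (358,305), green disc (334,351), blue disc (391,354) and a dish with a rim (376,230). The grey one fits the steel disc (plain grey metal; the green and blue ones are coloured), and the rimmed dish fits the pan. I'll check both in a crop.

```bash
cat > h.py <<'E'
import cv2,numpy as np
def K(im): return np.array([[im["fx"],0,im["cx"]],[0,im["fy"],im["cy"]],[0,0,1]])
def rays(im,uv):
    u=cv2.undistortPoints(np.asarray(uv,float).reshape(-1,1,2),K(im),np.asarray(im["D"]))[:,0]
    return np.c_[u,np.ones(len(u))]
def onplane(im,uv,z):
    r=rays(im,uv)@im["pose"][:3,:3].T; o=im["pose"][:3,3]
    return o+r*((z-o[2])/r[:,2])[:,None]
def cloud(im):
    v,u=np.mgrid[:480,:640]; r=rays(im,np.c_[u.ravel(),v.ravel()])
    P=(r*im["depth"].reshape(-1,1))@im["pose"][:3,:3].T+im["pose"][:3,3]
    return P.reshape(480,640,3)
E
python3 - <<'E'
import pickle,cv2,numpy as np
from h import *
d=pickle.load(open("im0.pkl","rb"))
a=d["top"]["pixels"][200:380,300:480]; b=d["scene"]["pixels"][150:260,200:400]
b=cv2.resize(b,None,fx=540/110/1,fy=540/110)[:, :]; b=cv2.resize(b,(400,220)); a=cv2.resize(a,(400,400),interpolation=cv2.INTER_CUBIC)
c=np.zeros((400,800,3),np.uint8); c[:,:400]=a; c[:220,400:]=b; cv2.imwrite("pics/crop1.png",c)
for n in d:
    C=cloud(d[n]); z=C[...,2]; print(n,"table z std",np.nanmedian(z),)
    hsv=cv2.cvtColor(d[n]["pixels"],cv2.COLOR_BGR2HSV)
    br=cv2.inRange(hsv,(8,120,60),(28,255,255))>0
    k=br&(d[n]["depth"]>0)&(C[...,0]<.75)
    print(np.histogram(z[k],bins=np.arange(0,.08,.004)))
    # plate
    p=k&(abs(z-.031)<.004); p=cv2.morphologyEx(p.astype(np.uint8),cv2.MORPH_OPEN,np.ones((5,5)))
    N,L,S,c=cv2.connectedComponentsWithStats(p)
    for i in range(1,N):
        if S[i,4]>60:
            e=cv2.findContours((L==i).astype(np.uint8),0,1)[0][0][:,0]
            (x,y),r=cv2.minEnclosingCircle((onplane(d[n],e,.031)[:,:2]*1e3).astype(np.float32)); print("plate",S[i],c[i],x,y,r)
    for nm,lo,hi in (("tab",.054,.066),):
        q=C[k&(z>lo)&(z<hi)]; print(nm,len(q),np.median(q,0) if len(q) else 0)
        e=np.argwhere(k&(z>lo)&(z<hi)); print(e[:,::-1].min(0),e[:,::-1].max(0))
E
```

```text
top table z std 0.000318261265381925
(array([  14,   22,  361, 1340, 1064, 1079,  574,  565,  447,   59,    0,
          1,    1,    5,   46,   56,   15,   36,  153]), array([0.   , 0.004, 0.008, 0.012, 0.016, 0.02 , 0.024, 0.028, 0.032,
       0.036, 0.04 , 0.044, 0.048, 0.052, 0.056, 0.06 , 0.064, 0.068,
       0.072, 0.076]))
plate [245 247   9   9  73] [248.61643836 250.7260274 ] 584.1568603515625 79.36611938476562 12.616186141967773
plate [233 259  10   9  68] [237.38235294 263.16176471] 556.98876953125 104.4474105834961 13.641729354858398
tab 120 [ 0.59716573 -0.01175891  0.06039683]
[137 198] [467 295]
scene table z std -0.00033034987010904793
(array([   5,  106,  532, 4685,  934, 2137,  298, 1422,  351,   73,   73,
         85,   82,   80,  171,  107,   83,  110,  220]), array([0.   , 0.004, 0.008, 0.012, 0.016, 0.02 , 0.024, 0.028, 0.032,
       0.036, 0.04 , 0.044, 0.048, 0.052, 0.056, 0.06 , 0.064, 0.068,
       0.072, 0.076]))
plate [ 346  290   50   42 1621] [370.39543492 310.45465762] 570.3467407226562 101.06757354736328 42.731101989746094
tab 371 [ 0.57369734 -0.00105885  0.05925151]
[171 180] [501 399]
```

View pics/crop1.png

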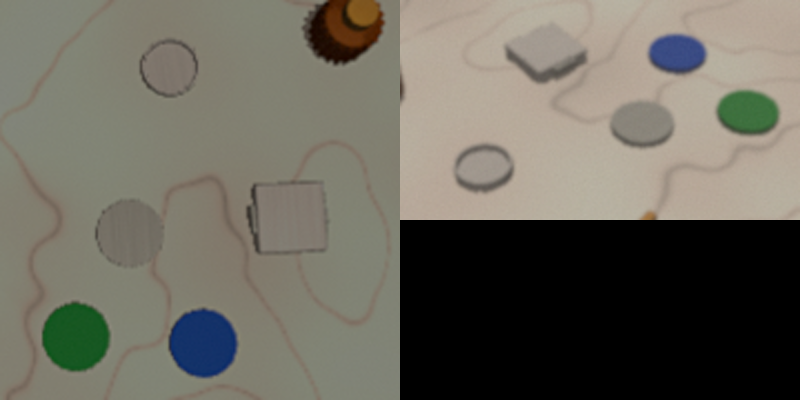

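The crop confirms it. The plain grey disc at top-view (358,305) is the steel one, and the rimmed open dish at (376,230) is the pan; the green and blue discs are decoys. Next I'll measure the centres and the press axis.

```bash
python3 - <<'E'
import pickle,cv2,numpy as np
from h import *
d=pickle.load(open("im0.pkl","rb"))
import sys
for n,seeds in (("top",{"disc":(358,305),"pan":(376,230)}),("scene",{"disc":(321,211),"pan":(242,233)})):
    im=d[n]; C=cloud(im); z=C[...,2]
    for o,(u,v) in seeds.items():
        H=.008 if o=="disc" else .012
        g=cv2.GaussianBlur(im["pixels"],(3,3),0)
        # height mask near seed
        w=np.zeros((480,640),bool); w[v-26:v+27,u-26:u+27]=1
        m=(w&(z>.0035)&(z<.03)).astype(np.uint8); m=cv2.morphologyEx(m,cv2.MORPH_OPEN,np.ones((3,3)))
        N,L,S,c=cv2.connectedComponentsWithStats(m); i=1+np.argmax(S[1:,4])
        e=cv2.findContours((L==i).astype(np.uint8),0,1)[0][0]
        e=cv2.convexHull(e)[:,0]
        P=(onplane(im,e,H)[:,:2]*1e3).astype(np.float32); print(n,o,"depthmask",S[i],cv2.minEnclosingCircle(P))
        E=cv2.Canny(cv2.resize(im["pixels"][v-30:v+30,u-30:u+30],None,fx=6,fy=6,interpolation=cv2.INTER_CUBIC),30,80)
        yy,xx=np.nonzero(E); q=np.c_[(xx+.5)/6-.5+u-30,(yy+.5)/6-.5+v-30]
        P=onplane(im,q,H)[:,:2]*1e3; R=34 if o=="disc" else 30
        best=np.median(P,0)
        c0=np.array(cv2.minEnclosingCircle(P.astype(np.float32))[0]); 
        for s in(8,5,3,2,2,2):
            k=abs(np.hypot(*(P-best).T)-R)<s
            A=np.c_[2*P[k],np.ones(k.sum())]; b=(P[k]**2).sum(1); x=np.linalg.lstsq(A,b,rcond=None)[0]; best=x[:2]
        print("   edges",k.sum(),best,np.sqrt(x[2]+best@best))
# press
for n in d:
    im=d[n]; C=cloud(im); z=C[...,2]; hsv=cv2.cvtColor(im["pixels"],cv2.COLOR_BGR2HSV)
    k=(cv2.inRange(hsv,(8,120,60),(28,255,255))>0)&(im["depth"]>0)
    k&=(abs(C[...,0]-.57)<.3)&(C[...,1]>-.1)&(C[...,1]<.4)
    ax=[]
    t=C[k&(abs(z-.060)<.004)&(np.hypot(C[...,0]-.6,C[...,1]+.01)<.05)]
    if len(t): print(n,"tab",len(t),cv2.minAreaRect((t[:,:2]*1e3).astype(np.float32)))
    b=C[k&(z>.008)&(z<.028)]
    if len(b): print(n,"bed",cv2.minAreaRect((b[:,:2]*1e3).astype(np.float32)), np.linalg.eigh(np.cov(b[:,:2].T))[1][:,1])
    p=C[k&(abs(z-.031)<.003)&(np.hypot(C[...,0]-.57,C[...,1]-.1)<.06)]; print("plate pts",len(p),p.mean(0))
    # hough lines
    g=cv2.Canny(im["pixels"],40,100)
    for l in cv2.HoughLinesP(g,1,np.pi/360,35,minLineLength=45,maxLineGap=6)[:,0]:
        a,bb=onplane(im,[l[:2],l[2:]],.023)[:,:2]
        mid=(a+bb)/2
        if np.hypot(*(mid-[.55,.15]))<.17: print(n,l,a.round(4),bb.round(4),"yaw",round(np.degrees(np.arctan2(*(bb-a)[::-1])),1))
E
```

```text
top disc depthmask [344 291  30  30 676] ((463.6585998535156, -165.6650390625), 34.68873596191406)
   edges 0 [0. 0.] 0.0
top pan depthmask [378 231  12  12  54] ((619.1769409179688, -224.47512817382812), 18.041717529296875)
   edges 334 [ 633.91371117 -206.85223216] 30.163139964046646
scene disc depthmask [306 201  31  22 544] ((464.8381652832031, -161.67921447753906), 35.83658981323242)
   edges 0 [0. 0.] 0.0
scene pan depthmask [227 222  27  16 134] ((634.6884765625, -209.89950561523438), 29.961261749267578)
   edges 178 [ 637.81720037 -200.2713201 ] 30.457905465957698
top tab 100 ((598.0166015625, -11.422542572021484), (58.10310745239258, 9.583792686462402), 14.024177551269531)
top bed ((558.6907348632812, 145.8106231689453), (108.0741195678711, 353.00701904296875), 13.69032096862793) [-0.32824834  0.94459146]
plate pts 843 [0.57022442 0.10018558 0.03125835]
top [172 253 268 229] [0.5814 0.254 ] [0.6355 0.0379] yaw -75.9
top [154 305 278 273] [0.4645 0.2899] [0.5352 0.0145] yaw -75.6
top [172 251 265 227] [0.5859 0.2541] [0.6401 0.0447] yaw -75.5
top [221 283 275 261] [0.5132 0.1
[... 554 characters left out ...]
6244 0.0933] [0.5757 0.2969] yaw 103.5
scene [315 314 478 420] [0.6447 0.0478] [0.5755 0.3313] yaw 103.7
scene [372 284 434 320] [0.5251 0.0588] [0.4962 0.1783] yaw 103.6
scene [315 309 480 416] [0.6384 0.0397] [0.5686 0.3294] yaw 103.6
scene [351 336 479 419] [0.6254 0.1167] [0.5732 0.3312] yaw 103.7
scene [416 385 479 425] [0.6052 0.2396] [0.5802 0.3367] yaw 104.5
scene [462 390 494 330] [0.5576 0.2876] [0.4329 0.2531] yaw -164.5
scene [371 284 429 318] [0.5265 0.0577] [0.4998 0.1704] yaw 103.4
scene [437 398 485 428] [0.5961 0.2727] [0.577  0.3447] yaw 104.9
scene [462 388 494 329] [0.5551 0.2855] [0.4313 0.2519] yaw -164.8
scene [337 324 403 367] [0.6284 0.0854] [0.5991 0.2069] yaw 103.5
```

Plate centre is (0.570, 0.101) with r 42.7 mm. The press axis is yaw ≈104°, and the tab top at (0.598, -0.010) is consistent with that. The disc is near (0.464, -0.164) and the pan near (0.635, -0.205). I'll move above the disc and refine with the wrist camera.

```bash
python3 -m pendant '[{"jaw":1,"tx":23.1,"ty":-69},{"jaw":1,"tx":23.1,"ty":-69},{"jaw":1,"tx":23.1,"ty":-69},{"jaw":1,"tx":23.1,"ty":-69},{"jaw":1,"tx":23.1,"ty":-69},{"jaw":1,"tx":23.1,"ty":-69},{"jaw":1,"tx":23.1,"ty":-69},{"jaw":1,"tx":23.1,"ty":-69},{"jaw":1,"tx":23.1,"ty":-69},{"jaw":1,"tx":23.1,"ty":-69}]' 40; python3 -m pendant '[{"jaw":1},{"jaw":1}]'
python3 - <<'E'
from rig import manip
print({k:v for k,v in manip.get_state().items() if k in("position","ee_rot","clock")})
E
```

```text
{'clock': 0.1, 'position': array([0.23253553, 0.52535325, 0.23050691]), 'ee_rot': array([-2.80084925e-04,  2.06895902e-01,  9.78362595e-01, -8.00030614e-04])}invalid input at $[0]: expected keys jaw, tx, ty, tz, ax, ay, az
invalid input at $[0]: expected keys jaw, tx, ty, tz, ax, ay, az
```

```bash
python3 -m pendant '[{"jaw":1,"tx":23.1,"ty":-69,"tz":0,"ax":0,"ay":0,"az":0},{"jaw":1,"tx":23.1,"ty":-69,"tz":0,"ax":0,"ay":0,"az":0},{"jaw":1,"tx":23.1,"ty":-69,"tz":0,"ax":0,"ay":0,"az":0},{"jaw":1,"tx":23.1,"ty":-69,"tz":0,"ax":0,"ay":0,"az":0},{"jaw":1,"tx":23.1,"ty":-69,"tz":0,"ax":0,"ay":0,"az":0},{"jaw":1,"tx":23.1,"ty":-69,"tz":0,"ax":0,"ay":0,"az":0},{"jaw":1,"tx":23.1,"ty":-69,"tz":0,"ax":0,"ay":0,"az":0},{"jaw":1,"tx":23.1,"ty":-69,"tz":0,"ax":0,"ay":0,"az":0},{"jaw":1,"tx":23.1,"ty":-69,"tz":0,"ax":0,"ay":0,"az":0},{"jaw":1,"tx":23.1,"ty":-69,"tz":0,"ax":0,"ay":0,"az":0}]' 40
```

```text
clock: 1.35
position: [0.4313, -0.0689, 0.2312]
ee_rot: [0.0, 0.207, 0.978, 0.0]
contact_force: [0.9, 1.1, -0.7]
width: 0.0852
gripper_force: 0.0
```

```bash
python3 -m pendant '[{"jaw":0.75,"tx":3.3,"ty":-9.6,"tz":0,"ax":0,"ay":0,"az":0},{"jaw":0.75,"tx":3.3,"ty":-9.6,"tz":0,"ax":0,"ay":0,"az":0},{"jaw":0.75,"tx":3.3,"ty":-9.6,"tz":0,"ax":0,"ay":0,"az":0},{"jaw":0.75,"tx":3.3,"ty":-9.6,"tz":0,"ax":0,"ay":0,"az":0}]'
python3 - <<'E'
from rig import manip
import cv2,pickle
im=manip.get_image("wrist"); pickle.dump(im,open("w1.pkl","wb")); cv2.imwrite("pics/w1.png",im["pixels"]); print(im["pose"].round(3).tolist())
E
```

```text
clock: 1.85
position: [0.4635, -0.1623, 0.2308]
ee_rot: [-0.001, 0.207, 0.978, 0.001]
contact_force: [-0.9, 0.5, -0.8]
width: 0.075
gripper_force: 0.0
[[0.405, 0.875, 0.264, 0.396], [0.914, -0.388, -0.117, -0.132], [-0.0, 0.289, -0.957, 0.374], [0.0, 0.0, 0.0, 1.0]]
```

View pics/w1.png

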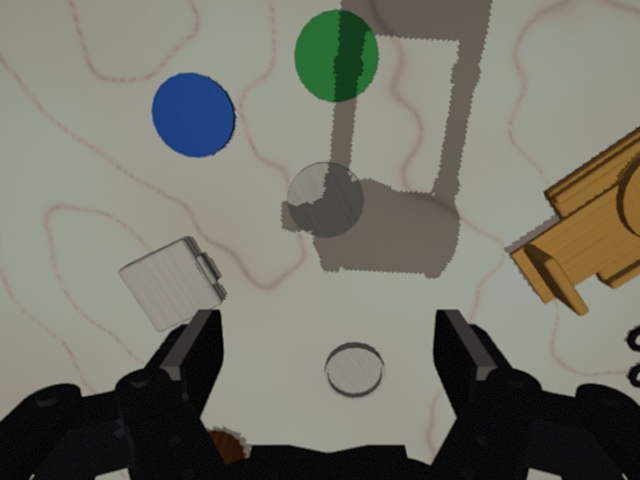

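The wrist view shows the steel disc at (325,199), partly in the arm's shadow. The pan is at (354,370), the green and blue discs are at the upper left, and the tab is at (555,275).

```bash
python3 - <<'E'
import pickle,cv2,numpy as np
from h import *
im=pickle.load(open("w1.pkl","rb")); C=cloud(im); z=C[...,2]
for o,(u,v),R,H in(("disc",(325,199),34,.008),("pan",(354,370),30,.012)):
    w=np.zeros((480,640),bool); w[v-55:v+56,u-55:u+56]=1
    m=(w&(z>.004)&(z<.03)).astype(np.uint8); m=cv2.morphologyEx(m,cv2.MORPH_OPEN,np.ones((3,3)))
    N,L,S,c=cv2.connectedComponentsWithStats(m); i=1+np.argmax(S[1:,4])
    e=cv2.convexHull(cv2.findContours((L==i).astype(np.uint8),0,1)[0][0])[:,0]
    P=onplane(im,e,H)[:,:2]*1e3; print(o,S[i],cv2.minEnclosingCircle(P.astype(np.float32)))
    E=cv2.Canny(cv2.GaussianBlur(im["pixels"],(3,3),0),20,50)[v-60:v+61,u-60:u+61]; yy,xx=np.nonzero(E)
    P=onplane(im,np.c_[xx+u-60,yy+v-60],H)[:,:2]*1e3; best=np.array(cv2.minEnclosingCircle((onplane(im,e,H)[:,:2]*1e3).astype(np.float32))[0])
    for s in(6,4,3,2,2,2):
        k=abs(np.hypot(*(P-best).T)-R)<s; x=np.linalg.lstsq(np.c_[2*P[k],np.ones(k.sum())],(P[k]**2).sum(1),rcond=None)[0]; best=x[:2]
    print("  edges",k.sum(),best,np.sqrt(x[2]+best@best))
# fingertips: points above table near tcp
k=(z>.1)&(im["depth"]>0); print("lowest finger z",np.percentile(z[k],[0.5,2,5]))
E
```

```text
disc [ 287  162   77   76 4504] ((461.2428283691406, -163.79290771484375), 33.97084045410156)
  edges 305 [ 461.05917761 -163.3136402 ] 33.99991269735496
pan [ 324  344   61   57 1549] ((630.1754150390625, -207.57101440429688), 32.535343170166016)
  edges 212 [ 627.5665091  -206.04847797] 30.363352137729716
lowest finger z [0.24388115 0.24910211 0.25648033]
```

```bash
python3 -m pendant '[{"jaw":0.8,"tx":-0.2,"ty":-0.15,"tz":-6,"ax":0,"ay":0,"az":0},{"jaw":0.8,"tx":-0.2,"ty":-0.15,"tz":-12,"ax":0,"ay":0,"az":0},{"jaw":0.8,"tx":-0.2,"ty":-0.15,"tz":-18,"ax":0,"ay":0,"az":0},{"jaw":0.8,"tx":-0.2,"ty":-0.15,"tz":-21,"ax":0,"ay":0,"az":0},{"jaw":0.8,"tx":-0.2,"ty":-0.15,"tz":-23,"ax":0,"ay":0,"az":0},{"jaw":0.8,"tx":-0.2,"ty":-0.15,"tz":-23.4,"ax":0,"ay":0,"az":0},{"jaw":0.8,"tx":-0.2,"ty":-0.15,"tz":-23.4,"ax":0,"ay":0,"az":0}]'; python3 -m pendant '[{"jaw":0.8,"tx":0,"ty":0,"tz":-0.15,"ax":0,"ay":0,"az":0},{"jaw":0.8,"tx":0,"ty":0,"tz":-0.3,"ax":0,"ay":0,"az":0},{"jaw":0.8,"tx":0,"ty":0,"tz":-0.3,"ax":0,"ay":0,"az":0}]'
```

```text
clock: 2.78
position: [0.4625, -0.1638, -0.0021]
ee_rot: [0.0, 0.206, 0.978, -0.0]
contact_force: [0.7, 0.9, -1.0]
width: 0.0769
gripper_force: 0.0
clock: 3.15
position: [0.4624, -0.1645, -0.0053]
ee_rot: [0.0, 0.207, 0.978, -0.0]
contact_force: [-0.0, 0.9, -0.1]
width: 0.0765
gripper_force: 0.0
```

```bash
python3 -m pendant '[{"jaw":0.8,"tx":0,"ty":0,"tz":-0.1,"ax":0,"ay":0,"az":0},{"jaw":0.8,"tx":0,"ty":0,"tz":-0.2,"ax":0,"ay":0,"az":0},{"jaw":0.8,"tx":0,"ty":0,"tz":-0.2,"ax":0,"ay":0,"az":0}]';  python3 -m pendant '[{"jaw":0.8,"tx":0,"ty":0,"tz":-0.1,"ax":0,"ay":0,"az":0},{"jaw":0.8,"tx":0,"ty":0,"tz":-0.1,"ax":0,"ay":0,"az":0}]'
```

```text
clock: 3.52
position: [0.4621, -0.1643, -0.0078]
ee_rot: [-0.0, 0.207, 0.978, 0.0]
contact_force: [0.4, 0.2, 0.5]
width: 0.0772
gripper_force: 0.0
clock: 3.78
position: [0.4622, -0.1643, -0.0088]
ee_rot: [-0.0, 0.207, 0.978, 0.0]
contact_force: [-0.4, -0.9, -0.5]
width: 0.0771
gripper_force: 0.0
```

```bash
python3 -m pendant '[{"jaw":0.4,"tx":0,"ty":0,"tz":0,"ax":0,"ay":0,"az":0},{"jaw":0.4,"tx":0,"ty":0,"tz":0,"ax":0,"ay":0,"az":0},{"jaw":0.4,"tx":0,"ty":0,"tz":0,"ax":0,"ay":0,"az":0},{"jaw":0.4,"tx":0,"ty":0,"tz":0,"ax":0,"ay":0,"az":0}]' 40
```

```text
clock: 4.28
position: [0.4626, -0.1647, -0.0066]
ee_rot: [0.001, 0.207, 0.978, -0.0]
contact_force: [-3.6, 1.7, 18.4]
width: 0.0659
gripper_force: 47.9
```

```bash
python3 -m pendant '[{"jaw":0.4,"tx":0,"ty":0,"tz":1,"ax":0,"ay":0,"az":0},{"jaw":0.4,"tx":0,"ty":0,"tz":5,"ax":0,"ay":0,"az":0},{"jaw":0.4,"tx":0,"ty":0,"tz":10,"ax":0,"ay":0,"az":0},{"jaw":0.4,"tx":0,"ty":0,"tz":14,"ax":0,"ay":0,"az":0},{"jaw":0.4,"tx":0,"ty":0,"tz":14,"ax":0,"ay":0,"az":0}]'
python3 -m pendant '[{"jaw":0.4,"tx":3,"ty":5,"tz":0,"ax":0,"ay":0,"az":0},{"jaw":0.4,"tx":5,"ty":10,"tz":0,"ax":0,"ay":0,"az":0},{"jaw":0.4,"tx":7,"ty":15,"tz":0,"ax":0,"ay":0,"az":0},{"jaw":0.4,"tx":9,"ty":20,"tz":0,"ax":0,"ay":0,"az":0},{"jaw":0.4,"tx":10.8,"ty":24,"tz":0,"ax":0,"ay":0,"az":0},{"jaw":0.4,"tx":10.8,"ty":26.5,"tz":0,"ax":0,"ay":0,"az":0},{"jaw":0.4,"tx":10.8,"ty":26.5,"tz":0,"ax":0,"ay":0,"az":0},{"jaw":0.4,"tx":10.8,"ty":26.5,"tz":0,"ax":0,"ay":0,"az":0}]'
cat > plate.py <<'E'
import cv2,numpy as np,sys
from rig import manip
from h import *
tag=sys.argv[1]
for n in sys.argv[2:]:
    im=manip.get_image(n); 
    if n=="wrist": cv2.imwrite(f"pics/{tag}.png",im["pixels"])
    C=cloud(im); z=C[...,2]; m=(np.hypot(C[...,0]-.57,C[...,1]-.1)<.055)&(im["depth"]>0)
    hsv=cv2.cvtColor(im["pixels"],cv2.COLOR_BGR2HSV); br=cv2.inRange(hsv,(8,120,30),(28,255,255))>0
    for nm,k,H in (("plate",m&br&(abs(z-.031)<.004),.031),("grey39",m&~br&(abs(z-.039)<.004),.039),("grey51",m&~br&(z>.045)&(z<.056),.051)):
        k=cv2.morphologyEx(k.astype(np.uint8),cv2.MORPH_OPEN,np.ones((3,3))); cs=cv2.findContours(k,0,1)[0]
        if not cs: print(n,nm,"none"); continue
        e=np.vstack(cs)[:,0]; e=cv2.convexHull(e)[:,0]
        (c,r)=cv2.minEnclosingCircle((onplane(im,e,H)[:,:2]*1e3).astype(np.float32)); print(n,nm,k.sum(),np.round(c,1),round(r,1))
E
python3 plate.py w2 wrist
```

```text
clock: 4.9
position: [0.4642, -0.1653, 0.1342]
ee_rot: [0.003, 0.207, 0.978, -0.001]
contact_force: [0.8, -0.8, -2.6]
width: 0.0657
gripper_force: 46.1
clock: 5.9
position: [0.5692, 0.1, 0.1299]
ee_rot: [-0.001, 0.207, 0.978, -0.001]
contact_force: [0.4, -0.1, -2.1]
width: 0.0659
gripper_force: 46.1
wrist plate 8199 [567.7 101.2] 41.9
wrist grey39 none
wrist grey51 none
```

View pics/w2.png

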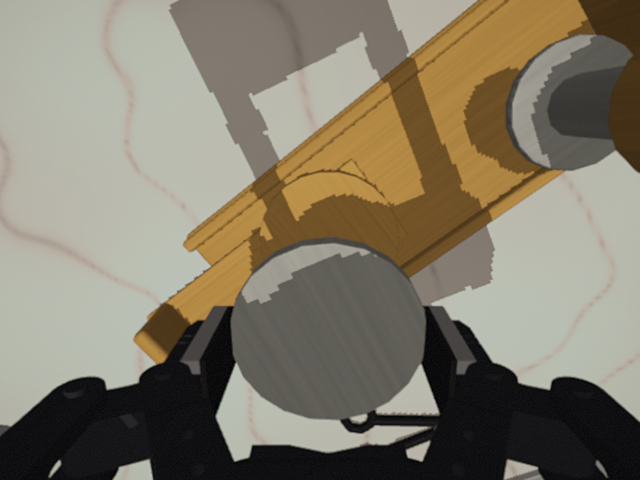

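The disc is held level between the fingers, centred near (328,328), with the plate's far edge at (330,170) behind it. I'll measure the disc's offset in the hand.

```bash
python3 - <<'E'
import numpy as np,cv2
from rig import manip
from h import *
im=manip.get_image("wrist"); C=cloud(im); z=C[...,2]; s=manip.get_state(); print(s["position"])
v,u=np.mgrid[:480,:640]
w=(np.hypot(u-328,v-328)<110)&(im["depth"]>0)&(im["pixels"].mean(2)>60)&(z>.1)
zz=np.median(z[w]); print("top z",zz, np.percentile(z[w],[5,95]))
k=(w&(abs(z-zz)<.006)).astype(np.uint8); k=cv2.morphologyEx(k,cv2.MORPH_OPEN,np.ones((7,7)))
e=cv2.convexHull(np.vstack(cv2.findContours(k,0,1)[0])[:,0])[:,0]
print(cv2.minEnclosingCircle((onplane(im,e,zz)[:,:2]*1e3).astype(np.float32)))
E
```

```text
[0.5696764 0.099524  0.1306111]
top z 0.14541075705224332 [0.14429814 0.14637127]
((567.604248046875, 100.94233703613281), 34.5008544921875)
```

In the same wrist view the disc centre (567.6, 100.9) matches the plate (567.7, 101.2), so I can go straight down.

```bash
python3 -m pendant '[{"jaw":0.4,"tx":0,"ty":0,"tz":-4,"ax":0,"ay":0,"az":0},{"jaw":0.4,"tx":0,"ty":0,"tz":-8,"ax":0,"ay":0,"az":0},{"jaw":0.4,"tx":0,"ty":0,"tz":-9.5,"ax":0,"ay":0,"az":0},{"jaw":0.4,"tx":0,"ty":0,"tz":-10.2,"ax":0,"ay":0,"az":0},{"jaw":0.4,"tx":0,"ty":0,"tz":-10.4,"ax":0,"ay":0,"az":0},{"jaw":0.4,"tx":0,"ty":0,"tz":-10.4,"ax":0,"ay":0,"az":0},{"jaw":0.4,"tx":0,"ty":0,"tz":-10.4,"ax":0,"ay":0,"az":0}]'; python3 -m pendant '[{"jaw":0.4,"tx":0,"ty":0,"tz":-0.1,"ax":0,"ay":0,"az":0},{"jaw":0.4,"tx":0,"ty":0,"tz":-0.15,"ax":0,"ay":0,"az":0},{"jaw":0.4,"tx":0,"ty":0,"tz":-0.15,"ax":0,"ay":0,"az":0}]'
```

```text
clock: 6.88
position: [0.5709, 0.1007, 0.0283]
ee_rot: [0.001, 0.207, 0.978, 0.0]
contact_force: [-0.7, 0.4, -1.7]
width: 0.066
gripper_force: 46.0
clock: 7.25
position: [0.5702, 0.1007, 0.0258]
ee_rot: [-0.0, 0.207, 0.978, 0.0]
contact_force: [-0.2, 0.2, -2.0]
width: 0.066
gripper_force: 46.0
```

```bash
python3 -m pendant '[{"jaw":0.4,"tx":0,"ty":0,"tz":-0.1,"ax":0,"ay":0,"az":0},{"jaw":0.4,"tx":0,"ty":0,"tz":-0.2,"ax":0,"ay":0,"az":0},{"jaw":0.4,"tx":0,"ty":0,"tz":-0.2,"ax":0,"ay":0,"az":0}]'
```

```text
clock: 7.62
position: [0.5703, 0.1006, 0.0246]
ee_rot: [0.0, 0.207, 0.978, 0.0]
contact_force: [-2.4, 0.6, 5.6]
width: 0.0658
gripper_force: 50.0
```

```bash
python3 -m pendant '[{"jaw":0.6,"tx":0,"ty":0,"tz":0,"ax":0,"ay":0,"az":0},{"jaw":0.7,"tx":0,"ty":0,"tz":0,"ax":0,"ay":0,"az":0},{"jaw":0.8,"tx":0,"ty":0,"tz":0,"ax":0,"ay":0,"az":0},{"jaw":0.8,"tx":0,"ty":0,"tz":1,"ax":0,"ay":0,"az":0},{"jaw":0.8,"tx":0,"ty":0,"tz":5,"ax":0,"ay":0,"az":0},{"jaw":0.8,"tx":0,"ty":0,"tz":10,"ax":0,"ay":0,"az":0},{"jaw":0.8,"tx":0,"ty":0,"tz":16,"ax":0,"ay":0,"az":0},{"jaw":0.8,"tx":0,"ty":0,"tz":20,"ax":0,"ay":0,"az":0},{"jaw":0.8,"tx":0,"ty":0,"tz":20,"ax":0,"ay":0,"az":0},{"jaw":0.8,"tx":0,"ty":0,"tz":20,"ax":0,"ay":0,"az":0}]'; python3 plate.py w3 wrist scene
```

```text
clock: 8.88
position: [0.5696, 0.1006, 0.2235]
ee_rot: [-0.0, 0.207, 0.978, -0.0]
contact_force: [-0.3, -0.0, -0.0]
width: 0.0771
gripper_force: 0.0
wrist plate 2477 [567.9 100.9] 42.0
wrist grey39 5515 [569.1 101.3] 34.1
wrist grey51 none
scene plate 358 [570.8 102.4] 42.3
scene grey39 1085 [571.4 101.5] 34.3
scene grey51 none
```

The disc is on the plate, within about 1 mm of centre. Now the pan.

```bash
python3 -m pendant '[{"jaw":0.6,"tx":6.2,"ty":-30.7,"tz":0,"ax":0,"ay":0,"az":0},{"jaw":0.6,"tx":6.2,"ty":-30.7,"tz":0,"ax":0,"ay":0,"az":0},{"jaw":0.6,"tx":6.2,"ty":-30.7,"tz":0,"ax":0,"ay":0,"az":0},{"jaw":0.6,"tx":6.2,"ty":-30.7,"tz":0,"ax":0,"ay":0,"az":0},{"jaw":0.6,"tx":6.2,"ty":-30.7,"tz":0,"ax":0,"ay":0,"az":0},{"jaw":0.6,"tx":6.2,"ty":-30.7,"tz":0,"ax":0,"ay":0,"az":0},{"jaw":0.6,"tx":6.2,"ty":-30.7,"tz":0,"ax":0,"ay":0,"az":0},{"jaw":0.6,"tx":6.2,"ty":-30.7,"tz":0,"ax":0,"ay":0,"az":0}]'
python3 - <<'E'
import cv2,numpy as np
from rig import manip
from h import *
im=manip.get_image("wrist"); cv2.imwrite("pics/w4.png",im["pixels"]); C=cloud(im); z=C[...,2]; H=.012; R=30
print(manip.get_state()["position"])
near=np.hypot(C[...,0]-.631,C[...,1]+.206)<.05
k=(near&(im["depth"]>0)&(z>.008)&(z<.02)).astype(np.uint8)
e=cv2.convexHull(np.vstack(cv2.findContours(k,0,1)[0])[:,0])[:,0]; Q=onplane(im,e,H)[:,:2]*1e3
c,r=cv2.minEnclosingCircle(Q.astype(np.float32)); print("depth rim",k.sum(),c,r)
E=cv2.Canny(cv2.GaussianBlur(im["pixels"],(3,3),0),20,50); v,u=np.nonzero((E>0)&near); P=onplane(im,np.c_[u,v],H)[:,:2]*1e3; best=np.array(c)
for s in(6,4,3,2,2,2):
    k=abs(np.hypot(*(P-best).T)-R)<s; x=np.linalg.lstsq(np.c_[2*P[k],np.ones(k.sum())],(P[k]**2).sum(1),rcond=None)[0]; best=x[:2]
print("edges",k.sum(),best,np.sqrt(x[2]+best@best))
E
```

```text
clock: 9.98
position: [0.6318, -0.2047, 0.2233]
ee_rot: [-0.001, 0.206, 0.979, 0.0]
contact_force: [-0.7, -0.3, 0.6]
width: 0.0682
gripper_force: 0.0
[ 0.63195133 -0.20460386  0.22364346]
depth rim 805 (632.0545654296875, -208.0038604736328) 30.029056549072266
edges 253 [ 630.11555437 -207.32102523] 29.55754033520205
```

View pics/w4.png

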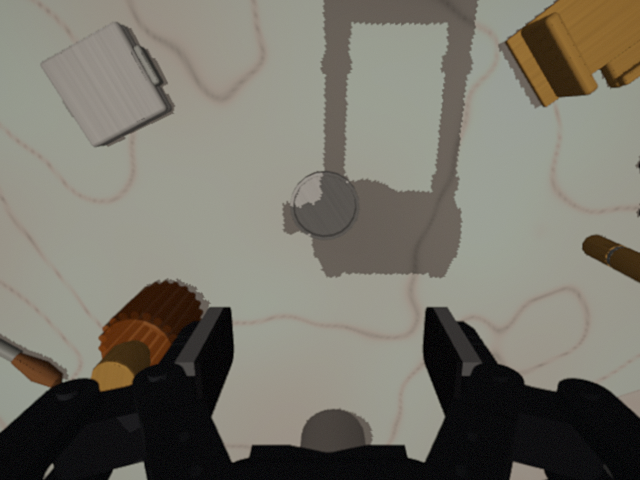

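The wrist view shows the pan at (324,204), open side up. The perfume bottle is at (150,330) and the compact at (107,85), both well clear. I'll descend and grip.

```bash
python3 -m pendant '[{"jaw":0.7,"tx":0,"ty":-0.2,"tz":-6,"ax":0,"ay":0,"az":0},{"jaw":0.7,"tx":0,"ty":-0.2,"tz":-12,"ax":0,"ay":0,"az":0},{"jaw":0.7,"tx":0,"ty":-0.2,"tz":-18,"ax":0,"ay":0,"az":0},{"jaw":0.7,"tx":0,"ty":-0.2,"tz":-21,"ax":0,"ay":0,"az":0},{"jaw":0.7,"tx":0,"ty":-0.2,"tz":-22,"ax":0,"ay":0,"az":0},{"jaw":0.7,"tx":0,"ty":-0.2,"tz":-22.6,"ax":0,"ay":0,"az":0},{"jaw":0.7,"tx":0,"ty":-0.2,"tz":-22.6,"ax":0,"ay":0,"az":0},{"jaw":0.7,"tx":0,"ty":-0.2,"tz":-22.6,"ax":0,"ay":0,"az":0}]'; python3 -m pendant '[{"jaw":0.2,"tx":0,"ty":0,"tz":0,"ax":0,"ay":0,"az":0},{"jaw":0.2,"tx":0,"ty":0,"tz":0,"ax":0,"ay":0,"az":0},{"jaw":0.2,"tx":0,"ty":0,"tz":0,"ax":0,"ay":0,"az":0},{"jaw":0.2,"tx":0,"ty":0,"tz":0,"ax":0,"ay":0,"az":0}]' 30
```

```text
clock: 11.02
position: [0.6332, -0.2087, -0.0006]
ee_rot: [0.001, 0.207, 0.978, -0.0]
contact_force: [-0.7, -0.5, 0.2]
width: 0.0727
gripper_force: 0.0
clock: 11.52
position: [0.633, -0.2087, -0.0005]
ee_rot: [0.001, 0.207, 0.978, -0.0]
contact_force: [-1.1, 0.9, 5.9]
width: 0.0579
gripper_force: 32.6
```

```bash
python3 -m pendant '[{"jaw":0.2,"tx":0,"ty":0,"tz":1,"ax":0,"ay":0,"az":0},{"jaw":0.2,"tx":0,"ty":0,"tz":5,"ax":0,"ay":0,"az":0},{"jaw":0.2,"tx":0,"ty":0,"tz":10,"ax":0,"ay":0,"az":0},{"jaw":0.2,"tx":0,"ty":0,"tz":15,"ax":0,"ay":0,"az":0}]'
python3 -m pendant '[{"jaw":0.2,"tx":-1,"ty":5,"tz":0,"ax":0,"ay":0,"az":0},{"jaw":0.2,"tx":-2,"ty":10,"tz":0,"ax":0,"ay":0,"az":0},{"jaw":0.2,"tx":-3,"ty":15,"tz":0,"ax":0,"ay":0,"az":0},{"jaw":0.2,"tx":-4,"ty":20,"tz":0,"ax":0,"ay":0,"az":0},{"jaw":0.2,"tx":-5,"ty":25,"tz":0,"ax":0,"ay":0,"az":0},{"jaw":0.2,"tx":-6.2,"ty":29,"tz":0,"ax":0,"ay":0,"az":0},{"jaw":0.2,"tx":-6.2,"ty":30.9,"tz":0,"ax":0,"ay":0,"az":0},{"jaw":0.2,"tx":-6.2,"ty":30.9,"tz":0,"ax":0,"ay":0,"az":0},{"jaw":0.2,"tx":-6.2,"ty":30.9,"tz":0,"ax":0,"ay":0,"az":0}]'
python3 - <<'E'
import numpy as np,cv2
from rig import manip
from h import *
im=manip.get_image("wrist"); cv2.imwrite("pics/w5.png",im["pixels"]); C=cloud(im); z=C[...,2]; s=manip.get_state(); print(s["position"])
P=s["position"]
w=(np.hypot(C[...,0]-P[0],C[...,1]-P[1])<.04)&(im["depth"]>0)&(abs(z-P[2]-.012)<.02)
print(np.histogram(z[w]-P[2],bins=np.arange(-.008,.033,.002)))
H=P[2]+.005+.012
k=(w&(abs(z-H)<.004)&(im["pixels"].mean(2)>60)).astype(np.uint8); k=cv2.morphologyEx(k,cv2.MORPH_OPEN,np.ones((3,3)))
e=cv2.convexHull(np.vstack(cv2.findContours(k,0,1)[0])[:,0])[:,0]
print(cv2.minEnclosingCircle((onplane(im,e,H)[:,:2]*1e3).astype(np.float32)))
E
python3 plate.py w6 scene
```

```text
clock: 12.02
position: [0.632, -0.2084, 0.1496]
ee_rot: [0.0, 0.207, 0.978, 0.0]
contact_force: [0.2, 0.1, -1.0]
width: 0.058
gripper_force: 32.8
clock: 13.15
position: [0.5709, 0.0994, 0.1479]
ee_rot: [0.0, 0.207, 0.978, -0.0]
contact_force: [0.2, 0.4, -0.2]
width: 0.0575
gripper_force: 32.8
[0.57079825 0.09920084 0.14781786]
(array([    0,     0,     0,     0,    15,   451, 13470,  1901,   931,
        1171,  3990,   481,   286,   304,   321,   333,   357,   359,
         378,   393]), array([-0.008, -0.006, -0.004, -0.002,  0.   ,  0.002,  0.004,  0.006,
        0.008,  0.01 ,  0.012,  0.014,  0.016,  0.018,  0.02 ,  0.022,
        0.024,  0.026,  0.028,  0.03 ,  0.032]))
((561.9601440429688, 103.84475708007812), 35.819454193115234)
scene plate 342 [570.8 102.8] 42.2
scene grey39 1091 [572.1 101.5] 34.8
scene grey51 none
```

View pics/w5.png

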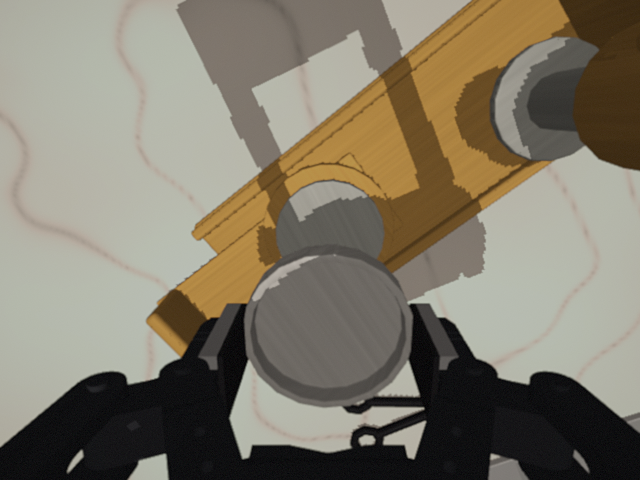

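The pan is held upright, centred near (328,325), with the disc on the plate behind it at (330,225). The rim is 13 mm above the TCP, so the pan's bottom is about 1 mm above it. I'll recompute the centre at that rim height.

```bash
python3 - <<'E'
import numpy as np,cv2
from rig import manip
from h import *
im=manip.get_image("wrist"); C=cloud(im); z=C[...,2]; P=manip.get_state()["position"]; print(P)
H=P[2]+.013
w=(np.hypot(C[...,0]-P[0],C[...,1]-P[1])<.036)&(abs(z-H)<.003)
k=cv2.morphologyEx(w.astype(np.uint8),cv2.MORPH_OPEN,np.ones((3,3)))
v,u=np.nonzero(k); Q=onplane(im,np.c_[u,v],H)[:,:2]*1e3
best=P[:2]*1e3
E=cv2.Canny(cv2.GaussianBlur(im["pixels"],(3,3),0),20,50); v,u=np.nonzero(E); A=onplane(im,np.c_[u,v],H)[:,:2]*1e3
for s in(6,4,3,2,2,2):
    q=abs(np.hypot(*(A-best).T)-30)<s; x=np.linalg.lstsq(np.c_[2*A[q],np.ones(q.sum())],(A[q]**2).sum(1),rcond=None)[0]; best=x[:2]
print("edges",q.sum(),best,np.sqrt(x[2]+best@best),"ring mean",Q.mean(0),cv2.minEnclosingCircle(Q.astype(np.float32)))
E
```

```text
[0.57061307 0.0992825  0.1477113 ]
edges 993 [568.81388789 100.75328773] 29.86474000992513 ring mean [569.15939761  99.95831099] ((565.4471435546875, 101.82091522216797), 34.58670425415039)
```

The pan (568.8, 100.8) matches the disc (569.1, 101.3) in the same view, so I'll lower it.

```bash
python3 -m pendant '[{"jaw":0.2,"tx":0,"ty":0.05,"tz":-4,"ax":0,"ay":0,"az":0},{"jaw":0.2,"tx":0,"ty":0.05,"tz":-8,"ax":0,"ay":0,"az":0},{"jaw":0.2,"tx":0,"ty":0.05,"tz":-9.8,"ax":0,"ay":0,"az":0},{"jaw":0.2,"tx":0,"ty":0.05,"tz":-10.4,"ax":0,"ay":0,"az":0},{"jaw":0.2,"tx":0,"ty":0.05,"tz":-10.7,"ax":0,"ay":0,"az":0},{"jaw":0.2,"tx":0,"ty":0.05,"tz":-10.7,"ax":0,"ay":0,"az":0},{"jaw":0.2,"tx":0,"ty":0.05,"tz":-10.7,"ax":0,"ay":0,"az":0}]'; python3 -m pendant '[{"jaw":0.2,"tx":0,"ty":0,"tz":-0.1,"ax":0,"ay":0,"az":0},{"jaw":0.2,"tx":0,"ty":0,"tz":-0.15,"ax":0,"ay":0,"az":0},{"jaw":0.2,"tx":0,"ty":0,"tz":-0.15,"ax":0,"ay":0,"az":0}]'
```

```text
clock: 14.18
position: [0.5709, 0.1011, 0.0417]
ee_rot: [0.001, 0.207, 0.978, 0.0]
contact_force: [-0.3, -0.0, -1.8]
width: 0.0576
gripper_force: 32.8
clock: 14.55
position: [0.5702, 0.1012, 0.0394]
ee_rot: [0.0, 0.207, 0.978, 0.0]
contact_force: [-0.2, 0.3, -1.2]
width: 0.0574
gripper_force: 32.8
```

```bash
python3 -m pendant '[{"jaw":0.2,"tx":0,"ty":0,"tz":-0.1,"ax":0,"ay":0,"az":0},{"jaw":0.2,"tx":0,"ty":0,"tz":-0.2,"ax":0,"ay":0,"az":0},{"jaw":0.2,"tx":0,"ty":0,"tz":-0.2,"ax":0,"ay":0,"az":0}]'
```

```text
clock: 14.92
position: [0.5703, 0.1012, 0.0385]
ee_rot: [0.0, 0.207, 0.978, 0.0]
contact_force: [-1.5, -0.0, 6.5]
width: 0.0575
gripper_force: 34.1
```

```bash
python3 -m pendant '[{"jaw":0.4,"tx":0,"ty":0,"tz":0,"ax":0,"ay":0,"az":0},{"jaw":0.5,"tx":0,"ty":0,"tz":0,"ax":0,"ay":0,"az":0},{"jaw":0.65,"tx":0,"ty":0,"tz":0,"ax":0,"ay":0,"az":0},{"jaw":0.65,"tx":0,"ty":0,"tz":1,"ax":0,"ay":0,"az":0},{"jaw":0.65,"tx":0,"ty":0,"tz":5,"ax":0,"ay":0,"az":0},{"jaw":0.65,"tx":0,"ty":0,"tz":10,"ax":0,"ay":0,"az":0},{"jaw":0.65,"tx":0,"ty":0,"tz":16,"ax":0,"ay":0,"az":0},{"jaw":0.65,"tx":0,"ty":0,"tz":18.5,"ax":0,"ay":0,"az":0},{"jaw":0.65,"tx":0,"ty":0,"tz":18.5,"ax":0,"ay":0,"az":0},{"jaw":0.65,"tx":0,"ty":0,"tz":18.5,"ax":0,"ay":0,"az":0}]'; python3 plate.py w7 wrist scene
```

```text
clock: 16.18
position: [0.5693, 0.1011, 0.2213]
ee_rot: [-0.001, 0.207, 0.978, -0.0]
contact_force: [0.6, -0.1, -0.3]
width: 0.0705
gripper_force: 0.0
wrist plate 2467 [567.9 100.9] 42.0
wrist grey39 804 [568.8 101.2] 33.8
wrist grey51 1095 [569.1 101.7] 30.1
scene plate 349 [571.1 102.7] 42.5
scene grey39 237 [574.4 103.8] 33.6
scene grey51 189 [572.9 101.8] 31.3
```

View pics/w7.png

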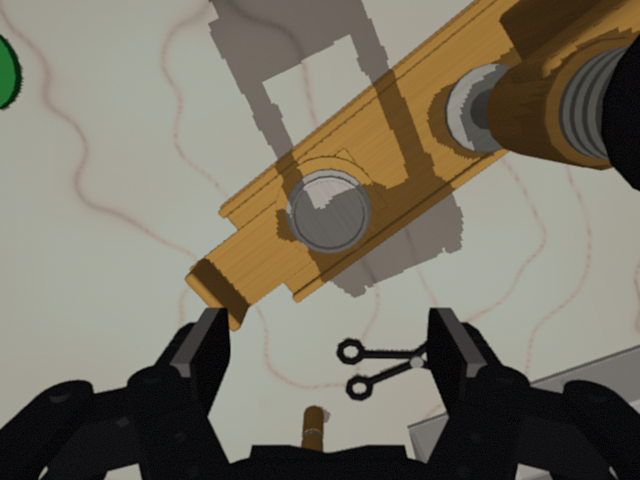

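The stack is centred: plate (567.9, 100.9), disc (568.8, 101.2), pan (569.1, 101.7). The view shows the pan at (328,210), open side up, and the tab at (215,295). Next I'll turn the closing axis parallel to the tab and go down behind its outer face.

```bash
python3 -m pendant '[{"jaw":0,"tx":1,"ty":-4,"tz":0,"ax":0,"ay":0,"az":-10},{"jaw":0,"tx":2,"ty":-8,"tz":0,"ax":0,"ay":0,"az":-20},{"jaw":0,"tx":3,"ty":-12,"tz":0,"ax":0,"ay":0,"az":-30},{"jaw":0,"tx":4,"ty":-16,"tz":0,"ax":0,"ay":0,"az":-40},{"jaw":0,"tx":4,"ty":-16,"tz":0,"ax":0,"ay":0,"az":-50},{"jaw":0,"tx":4,"ty":-16,"tz":0,"ax":0,"ay":0,"az":-52},{"jaw":0,"tx":4,"ty":-16,"tz":0,"ax":0,"ay":0,"az":-52},{"jaw":0,"tx":4,"ty":-16,"tz":0,"ax":0,"ay":0,"az":-52}]'; python3 -m pendant '[{"jaw":0,"tx":0,"ty":0,"tz":-5,"ax":0,"ay":0,"az":0},{"jaw":0,"tx":0,"ty":0,"tz":-10,"ax":0,"ay":0,"az":0},{"jaw":0,"tx":0,"ty":0,"tz":-15,"ax":0,"ay":0,"az":0},{"jaw":0,"tx":0,"ty":0,"tz":-18,"ax":0,"ay":0,"az":0},{"jaw":0,"tx":0,"ty":0,"tz":-19.2,"ax":0,"ay":0,"az":0},{"jaw":0,"tx":0,"ty":0,"tz":-19.2,"ax":0,"ay":0,"az":0},{"jaw":0,"tx":0,"ty":0,"tz":-19.2,"ax":0,"ay":0,"az":0}]'
```

```text
clock: 17.27
position: [0.61, -0.0582, 0.2221]
ee_rot: [-0.0, 0.614, 0.789, -0.0]
contact_force: [0.3, -0.9, 0.7]
width: 0.0426
gripper_force: 0.0
clock: 18.15
position: [0.6115, -0.059, 0.0319]
ee_rot: [0.001, 0.615, 0.789, 0.001]
contact_force: [-0.2, 0.6, -0.5]
width: 0.0424
gripper_force: 0.0
```

```bash
python3 -m pendant '[{"jaw":0,"tx":-0.24,"ty":0.97,"tz":0,"ax":0,"ay":0,"az":0},{"jaw":0,"tx":-0.48,"ty":1.94,"tz":0,"ax":0,"ay":0,"az":0},{"jaw":0,"tx":-0.58,"ty":2.33,"tz":0,"ax":0,"ay":0,"az":0},{"jaw":0,"tx":-0.68,"ty":2.72,"tz":0,"ax":0,"ay":0,"az":0},{"jaw":0,"tx":-0.77,"ty":3.1,"tz":0,"ax":0,"ay":0,"az":0},{"jaw":0,"tx":-0.87,"ty":3.49,"tz":0,"ax":0,"ay":0,"az":0},{"jaw":0,"tx":-0.97,"ty":3.88,"tz":0,"ax":0,"ay":0,"az":0},{"jaw":0,"tx":-1.06,"ty":4.27,"tz":0,"ax":0,"ay":0,"az":0},{"jaw":0,"tx":-1.16,"ty":4.66,"tz":0,"ax":0,"ay":0,"az":0},{"jaw":0,"tx":-1.26,"ty":5.04,"tz":0,"ax":0,"ay":0,"az":0}]'; python3 plate.py w8 top
```

```text
clock: 19.4
position: [0.5977, -0.0083, 0.0303]
ee_rot: [0.0, 0.615, 0.789, 0.0]
contact_force: [0.1, -1.7, -0.6]
width: 0.0431
gripper_force: 0.7
top plate 21 [566.   84.5] 20.5
top grey39 none
top grey51 none
```

```bash
python3 -m pendant '[{"jaw":0,"tx":-0.15,"ty":0.58,"tz":0,"ax":0,"ay":0,"az":0},{"jaw":0,"tx":-0.29,"ty":1.16,"tz":0,"ax":0,"ay":0,"az":0},{"jaw":0,"tx":-0.44,"ty":1.75,"tz":0,"ax":0,"ay":0,"az":0},{"jaw":0,"tx":-0.58,"ty":2.33,"tz":0,"ax":0,"ay":0,"az":0},{"jaw":0,"tx":-0.73,"ty":2.91,"tz":0,"ax":0,"ay":0,"az":0},{"jaw":0,"tx":-0.87,"ty":3.49,"tz":0,"ax":0,"ay":0,"az":0},{"jaw":0,"tx":-1.02,"ty":4.07,"tz":0,"ax":0,"ay":0,"az":0},{"jaw":0,"tx":-1.16,"ty":4.66,"tz":0,"ax":0,"ay":0,"az":0},{"jaw":0,"tx":-1.31,"ty":5.24,"tz":0,"ax":0,"ay":0,"az":0},{"jaw":0,"tx":-1.45,"ty":5.82,"tz":0,"ax":0,"ay":0,"az":0}]'
python3 -m pendant '[{"jaw":0,"tx":-0.15,"ty":0.58,"tz":0,"ax":0,"ay":0,"az":0},{"jaw":0,"tx":-0.29,"ty":1.16,"tz":0,"ax":0,"ay":0,"az":0},{"jaw":0,"tx":-0.44,"ty":1.75,"tz":0,"ax":0,"ay":0,"az":0},{"jaw":0,"tx":-0.58,"ty":2.33,"tz":0,"ax":0,"ay":0,"az":0},{"jaw":0,"tx":-0.73,"ty":2.91,"tz":0,"ax":0,"ay":0,"az":0},{"jaw":0,"tx":-0.87,"ty":3.49,"tz":0,"ax":0,"ay":0,"az":0},{"jaw":0,"tx":-1.02,"ty":4.07,"tz":0,"ax":0,"ay":0,"az":0},{"jaw":0,"tx":-1.16,"ty":4.66,"tz":0,"ax":0,"ay":0,"az":0},{"jaw":0,"tx":-1.16,"ty":4.66,"tz":0,"ax":0,"ay":0,"az":0}]'
```

```text
clock: 20.7
position: [0.5831, 0.0501, 0.0304]
ee_rot: [0.0, 0.615, 0.789, 0.0]
contact_force: [1.4, -0.7, -0.5]
width: 0.0425
gripper_force: 0.7
clock: 21.82
position: [0.5721, 0.0944, 0.0305]
ee_rot: [0.002, 0.614, 0.789, -0.001]
contact_force: [2.3, -9.0, -0.5]
width: 0.0429
gripper_force: 4.3
```

Force rose to 9 N sooner than I expected, so I'm looking before pushing further.

```bash
python3 - <<'E'
from rig import manip
import cv2,numpy as np,pickle
d={n:manip.get_image(n) for n in("scene","top","wrist")}; pickle.dump(d,open("p1.pkl","wb"))
a=cv2.resize(d["scene"]["pixels"][200:440,290:610],(533,400)); w=cv2.resize(d["wrist"]["pixels"],(267,200)); t=cv2.resize(d["top"]["pixels"][180:330,100:300],(267,200))
cv2.imwrite("pics/p1.png",np.hstack([a,np.vstack([w,t])])); print(manip.get_state()["contact_force"],manip.get_state()["position"])
E
```

```text
[ 2.86018918 -7.37510838  0.59511948] [0.57208642 0.09438741 0.03046207]
```

View pics/p1.png

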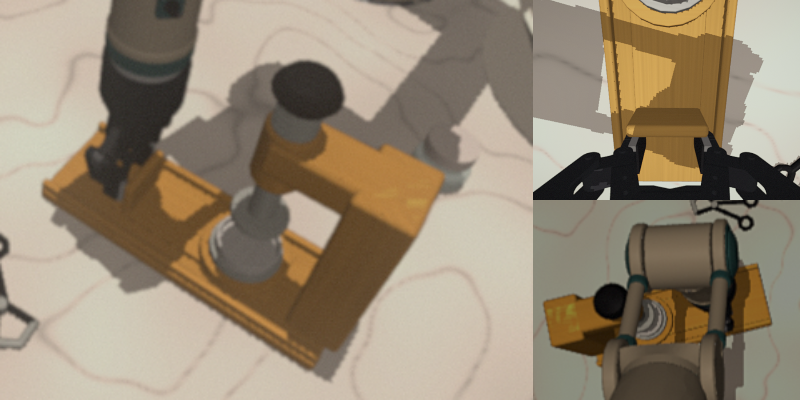

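The tray is nearly in but not home: the pan at (245,248) in the left crop is still short of the plunger axis. I'll measure how far the plate and tab are from home.

```bash
python3 - <<'E'
import pickle,cv2,numpy as np
from h import *
d=pickle.load(open("p1.pkl","rb")); dr=np.array([-.242,.970]); O=np.array([.570,.101])+.15*dr; L=np.array([-dr[1],dr[0]])
def pr(C): q=C[...,:2]-O; return q@dr,q@L
for n in d:
    im=d[n]; C=cloud(im); z=C[...,2]; x,y=pr(C); hsv=cv2.cvtColor(im["pixels"],cv2.COLOR_BGR2HSV); br=(cv2.inRange(hsv,(8,100,25),(28,255,255))>0)&(im["depth"]>0)
    t=br&(abs(z-.06)<.004)&(x<-.08)&(x>-.25)&(abs(y)<.04)
    if t.sum()>10: print(n,"tab top",t.sum(),"x",np.percentile(x[t],[3,50,97]).round(4),"y",np.percentile(y[t],[3,97]).round(4))
    p=~br&(im["depth"]>0)&(z>.045)&(z<.056)&(abs(x)<.09)&(abs(y)<.045)
    if p.sum()>10: print(n,"pan rim",p.sum(),"x",np.percentile(x[p],[1,99]).round(4),"y",np.percentile(y[p],[1,99]).round(4))
    p=br&(abs(z-.031)<.003)&(abs(x)<.09)&(abs(y)<.046)
    if p.sum()>10: print(n,"plate",p.sum(),"x",np.percentile(x[p],[1,99]).round(4),"y",np.percentile(y[p],[1,99]).round(4))
    f=(im["pixels"].max(2)<70)&(im["depth"]>0)&(x>-.25)&(x<.1)&(abs(y)<.09)
    for lo in (.03,.06,.09,.12,.15,.18,.21,.24,.27,.3,.35):
        q=f&(z>lo)&(z<lo+.03)
        if q.sum()>10: print("   dark",n,lo,q.sum(),"x",np.percentile(x[q],[1,50,99]).round(3),"y",np.percentile(y[q],[1,99]).round(3))
    a=(im["depth"]>0)&(z>.15)&(x>-.06)&(x<.06)&(abs(y)<.06); print(n,"near knob z>.15:",a.sum())
E
```

```text
scene tab top 184 x [-0.1454 -0.1402 -0.1359] y [-0.0275  0.0274]
scene pan rim 257 x [-0.0554  0.0825] y [-0.0321  0.0156]
scene plate 602 x [-0.0669  0.0771] y [-0.041   0.0302]
   dark scene 0.03 81 x [-0.163 -0.154 -0.147] y [-0.037  0.021]
   dark scene 0.06 163 x [-0.165 -0.149 -0.143] y [-0.056  0.031]
   dark scene 0.09 334 x [-0.165 -0.146 -0.07 ] y [-0.065  0.023]
   dark scene 0.12 499 x [-0.166 -0.149 -0.137] y [-0.068 -0.008]
   dark scene 0.15 483 x [-0.179 -0.144 -0.119] y [-0.039 -0.004]
   dark scene 0.18 855 x [-0.184 -0.141 -0.119] y [-0.039  0.007]
   dark scene 0.21 390 x [-0.18  -0.14  -0.024] y [-0.038 -0.002]
   dark scene 0.24 1112 x [-0.049 -0.024 -0.002] y [-0.025  0.015]
   dark scene 0.27 202 x [-0.14  -0.13  -0.122] y [-0.037 -0.023]
   dark scene 0.3 91 x [-0.14  -0.131 -0.123] y [-0.035 -0.022]
   dark scene 0.35 235 x [-0.164 -0.101 -0.091] y [-0.045 -0.009]
scene near knob z>.15: 5838
top pan rim 109 x [-0.0558 -0.0079] y [-0.0278  0.0282]
top plate 181 x [-0.0682  0.071 ] y [-0.0393  0.0401]
   dark top 0.03 104 x [-0.169 -0.028  0.078] y [-0.038  0
[... 363 characters left out ...]
 ] y [0.018 0.035]
   dark top 0.24 576 x [-0.157 -0.029 -0.005] y [-0.024  0.032]
   dark top 0.27 45 x [-0.166 -0.153 -0.132] y [0.022 0.033]
   dark top 0.3 67 x [-0.172 -0.158 -0.136] y [0.026 0.033]
   dark top 0.35 45 x [-0.19  -0.151 -0.133] y [0.027 0.036]
top near knob z>.15: 1617
wrist tab top 6449 x [-0.144  -0.1384 -0.135 ] y [-0.026   0.0288]
wrist pan rim 327 x [-0.0549 -0.0533] y [-0.009   0.0078]
wrist plate 6604 x [-0.0666 -0.0502] y [-0.0294  0.0316]
   dark wrist 0.03 1901 x [-0.166 -0.15  -0.055] y [-0.035  0.034]
   dark wrist 0.06 17039 x [-0.166 -0.149 -0.142] y [-0.053  0.052]
   dark wrist 0.09 32611 x [-0.164 -0.144 -0.138] y [-0.058  0.058]
wrist near knob z>.15: 0
```

```bash
python3 - <<'E'
import pickle,cv2,numpy as np
from h import *
from rig import manip
s=manip.get_state(); print(s["contact_force"],s["moment"],s["effort"],s["qpos"])
d0=pickle.load(open("im0.pkl","rb")); d=pickle.load(open("p1.pkl","rb")); dr=np.array([-.242,.970]); O=np.array([.570,.101])+.15*dr; L=np.array([-dr[1],dr[0]])
for tag,dd in(("before",d0),("now",d)):
  for n in("top","scene"):
    im=dd[n]; C=cloud(im); z=C[...,2]; q=C[...,:2]-O; x,y=q@dr,q@L; hsv=cv2.cvtColor(im["pixels"],cv2.COLOR_BGR2HSV)
    br=cv2.inRange(hsv,(8,100,25),(28,255,255))>0
    print(tag,n)
    for lo in np.arange(.05,.45,.02):
        k=~br&(im["depth"]>0)&(z>lo)&(z<lo+.02)&(x>-.11)&(x<.06)&(y>-.1)&(y<.1)
        if k.sum()>5: print("  z%.2f n%d x %s y %s"%(lo,k.sum(),np.percentile(x[k],[2,98]).round(3),np.percentile(y[k],[2,98]).round(3)))
E
```

```text
[ 2.86018918 -7.37510838  0.59511948] [-1.1571135  -0.38686868 -0.18005911] [  4.85809162 -45.87770462 -16.91382408   1.95688762   0.67911102
  -0.2051025 ] [ 0.04581207  0.46055737  1.77033963 -0.0045562   0.90977469 -0.19873431]
before top
  z0.09 n219 x [-0.051 -0.009] y [-0.021  0.024]
  z0.21 n8 x [-0.044 -0.032] y [0.006 0.015]
  z0.23 n17 x [-0.052 -0.021] y [-0.027  0.021]
  z0.25 n557 x [-0.05  -0.008] y [-0.023  0.022]
before scene
  z0.09 n666 x [-0.05  -0.003] y [-0.025  0.017]
  z0.11 n146 x [-0.037 -0.016] y [-0.012 -0.001]
  z0.13 n58 x [-0.035  0.034] y [-0.034 -0.006]
  z0.15 n49 x [-0.047  0.035] y [-0.034 -0.007]
  z0.17 n65 x [-0.047  0.034] y [-0.033 -0.007]
  z0.19 n73 x [-0.047  0.047] y [-0.015  0.033]
  z0.21 n342 x [-0.042 -0.009] y [-0.017 -0.001]
  z0.23 n213 x [-0.049 -0.001] y [-0.025 -0.   ]
  z0.25 n1063 x [-0.048 -0.003] y [-0.023  0.016]
now top
  z0.05 n58 x [-0.055 -0.013] y [-0.028  0.028]
  z0.09 n186 x [-0.051 -0.022] y [-0.019  0.024]
  z0.23 n6 x [-0.05  -0.032] y [-0.026 -0.008]
  z0.25 n518 x [-0.048 -0.007] y [-0.023  0.022]
  z0.39 n13 x [
[... 218 characters left out ...]
 [-0.025 -0.011]
  z0.09 n679 x [-0.05  -0.003] y [-0.025  0.017]
  z0.11 n143 x [-0.037 -0.015] y [-0.012 -0.001]
  z0.13 n63 x [-0.035  0.035] y [-0.034 -0.005]
  z0.15 n43 x [-0.047  0.035] y [-0.034 -0.008]
  z0.17 n55 x [-0.047  0.035] y [-0.034 -0.008]
  z0.19 n40 x [-0.047  0.012] y [-0.015  0.027]
  z0.21 n344 x [-0.042 -0.009] y [-0.017 -0.001]
  z0.23 n216 x [-0.05  -0.001] y [-0.025  0.   ]
  z0.25 n1062 x [-0.048 -0.003] y [-0.023  0.016]
  z0.35 n157 x [-0.109 -0.095] y [-0.041  0.006]
  z0.37 n485 x [-0.109 -0.089] y [-0.049  0.002]
  z0.39 n787 x [-0.109 -0.088] y [-0.05   0.022]
  z0.41 n1077 x [-0.109 -0.09 ] y [-0.046  0.025]
  z0.43 n928 x [-0.109 -0.087] y [-0.03   0.053]
```

The plunger axis measures at −26 mm on my axis, and the pan centre (−25 mm) and plate (−25 mm) line up with it. So the tray began about 25 mm in, and the hard 9 N is the stop: the tray is home. I'll back off and verify.

```bash
python3 -m pendant '[{"jaw":0,"tx":0.12,"ty":-0.5,"tz":0,"ax":0,"ay":0,"az":0},{"jaw":0,"tx":0.48,"ty":-1.94,"tz":0,"ax":0,"ay":0,"az":0},{"jaw":0,"tx":1.45,"ty":-5.8,"tz":0,"ax":0,"ay":0,"az":0},{"jaw":0,"tx":1.9,"ty":-7.8,"tz":3,"ax":0,"ay":0,"az":0},{"jaw":0,"tx":1.9,"ty":-8,"tz":9,"ax":0,"ay":0,"az":0},{"jaw":0,"tx":1.9,"ty":-14,"tz":12,"ax":0,"ay":0,"az":0},{"jaw":0,"tx":1.9,"ty":-20,"tz":15,"ax":0,"ay":0,"az":0},{"jaw":0,"tx":1.9,"ty":-25,"tz":18,"ax":0,"ay":0,"az":0},{"jaw":0,"tx":1.9,"ty":-25,"tz":18,"ax":0,"ay":0,"az":0},{"jaw":0,"tx":1.9,"ty":-25,"tz":18,"ax":0,"ay":0,"az":0}]'
python3 - <<'E'
from rig import manip
import cv2,numpy as np
from h import *
dr=np.array([-.242,.970]); O=np.array([.570,.101])+.15*dr; L=np.array([-dr[1],dr[0]])
ims={n:manip.get_image(n) for n in("scene","top")}
for n,im in ims.items():
    C=cloud(im); z=C[...,2]; q=C[...,:2]-O; x,y=q@dr,q@L; hsv=cv2.cvtColor(im["pixels"],cv2.COLOR_BGR2HSV); br=(cv2.inRange(hsv,(8,100,25),(28,255,255))>0)
    ok=im["depth"]>0
    for nm,k in(("tab",br&(abs(z-.06)<.004)&(x<-.08)&(x>-.25)&(abs(y)<.04)),("pan",~br&(z>.046)&(z<.056)&(x>-.08)&(x<.02)&(abs(y)<.045)),("knob",~br&(z>.25)&(x>-.08)&(x<.02)&(abs(y)<.045)),("bed",br&(z>.006)&(z<.026)&(x>-.35)&(x<.15)&(abs(y)<.06))):
        k=k&ok
        if k.sum()>10: print(n,nm,k.sum(),"x",np.percentile(x[k],[1,99]).round(4),"y",np.percentile(y[k],[1,99]).round(4))
t=ims["top"]["pixels"]
cv2.imwrite("pics/end.png",np.hstack([cv2.resize(ims["scene"]["pixels"],(400,300)),cv2.resize(t,(400,300))]))
E
```

```text
clock: 23.22
position: [0.5898, -0.1538, 0.2099]
ee_rot: [-0.001, 0.615, 0.788, 0.0]
contact_force: [0.7, 0.4, 0.3]
width: 0.0431
gripper_force: 0.0
scene tab 174 x [-0.1452 -0.1358] y [-0.0284  0.0274]
scene pan 213 x [-0.0554  0.0025] y [-0.0314  0.0156]
scene knob 1067 x [-0.0487 -0.0023] y [-0.0243  0.0175]
scene bed 7512 x [-0.2217  0.068 ] y [-0.0552  0.0503]
top tab 105 x [-0.1467 -0.1372] y [-0.0301  0.0291]
top pan 99 x [-0.0557 -0.0031] y [-0.0286  0.027 ]
top knob 552 x [-0.0511 -0.0071] y [-0.0233  0.0226]
top bed 3960 x [-0.2244  0.0623] y [-0.0522  0.0531]
```

View pics/end.png

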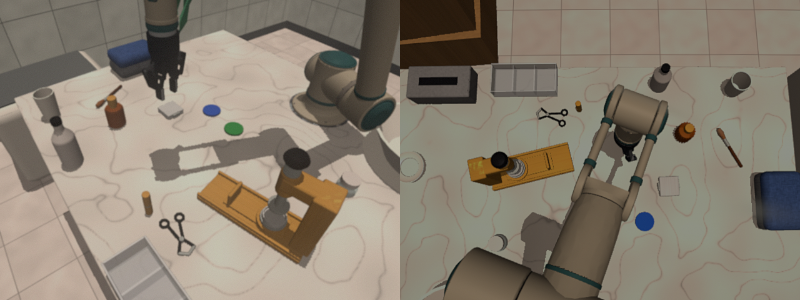

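The view shows the stack under the plunger at (275,215) in the left half, with the bystanders untouched and the arm clear. The bed's outer end is at −224 mm, so the press origin is at about −25 mm on my axis. The tab face should then be at −145 mm, and it measures −145 to −147 mm.

```bash
python3 -c "
from rig import manip
print(manip.sign_off())"
```

```text
the job is handed in; nothing more can be done
None
```

The job is handed in: the steel disc and the pan, open side up, are stacked within about 1 mm of the plate's centre, the tray is against its stop under the plunger, and the bystanders were left where they were; it took about 23 s.

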